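# Hang the rinsed hummus jars and the measuring cup to drain

## Robot

A 7-joint arm with a two-finger parallel gripper is mounted at the origin on the work surface. World frame = base frame: x ahead of the robot, y to its left, z up, the work surface at z = 0. Lengths are in m, angles in rad, forces in N, time in s.
With the tool pointing down it reaches from about 0.4 to 0.85 m from the base axis. Payload 10.4 kg.
Tool frame: the origin (TCP) lies midway between the tips of the shut fingers; the grasp point (between the pads) lies 19 mm behind it; z points along the fingers, y is the line along which they close (so a half turn about z gives the same grasp; the last joint's range is limited). The gripper opens to 87 mm and grips with 3 to 60 N. Pads are 19 mm wide; open, the fingers measure 117 mm over their backs; the gripper's body (75 mm by 190 mm) begins 51 mm behind the grasp point.
Start: joints at [-1.144, 0.332, -0.065, 1.46, 0.022, 1.35, -0.088], TCP at [0.272, 0.563, 0.223] pointing down, gripper open.
Joint ranges: [-2.6, 2.6], [-0.5, 2.12], [-1.47, 1.34], [0.16, 2.42], [-1.27, 4.41], [0.06, 2.06], [-2.6, 2.6]. Speed limits (rad/s): [2.22, 2.22, 2.79, 2.79, 3.14, 3.14, 3.14].

## Interface

Orientations are given as a unit quaternion [x, y, z, w].
In Python, from bench import r gives the robot as it stands.
- The arm moves only by the tool arm_command, never from a script. Its arguments are lists of equal length, an entry for each row: "xyz": the shift along the world's x, y, z in m, a list of three; "rot": the turn, a rotation vector about the world's x, y, z in rad, a list of three. In form: {"xyz": [[tx, ty, tz], ...], "rot": [[ax, ay, az], ...]}. A call has 1 to 20 rows; each row is the pose to reach, as a shift and turn from the pose commanded when the call began; what a row does not reach only later rows make up. A row lasts 1/12 s, in which the tool goes at most 41.7 mm and 7.16 degrees, less where a joint would pass 70% of its speed; a pose out of reach is approached as far as the arm can. A call with a gripper value outside its range is refused whole. "grip" is the opening, from 0 (shut) to 1 (fully open), set as the call begins (left out, the last holds). The fingers move at their own pace and stop on an object; "squeeze" is the grip in N (left out, the last holds). Time passes only in rows, so rows that repeat a pose let the fingers close. It gives the time, the measured TCP pose, the force, the opening and the grip force at its end, in the units of the state.
- r.read_state(): the state, without advancing time (a new reading comes with each control period).
- r.camera(name): name is "scene" or "top" or "wrist"; returns the picture (420x560x3 uint8, red, green, blue); there is no depth.
- r.camera_model(name): a dict with "fx", "fy", "cx", "cy" (pixels), "T" (4x4, takes a point from camera to world coordinates). Camera axes: x right, y up, looking along -z (the intrinsics and any distortion apply to the point x, -y, -z); pixel columns grow to the right and rows downward; lengths in m; the calibration is good to about 2 mm. The wrist camera is an equidistant fisheye: a pixel r from the principal point sees the ray r / f radians off the axis. A picture is of the moment at which its call begins: read the wrist's pose just before it. camera_model takes no time and is no camera call; for the wrist camera it gives the pose at the moment of the call.
- r.close_job(): hands the job in; it is judged then, once.
Trained networks look in the newest picture that a camera, given by its name, has taken for a name from the list of things; names that differ only in an ending like _2 or _b are one class to them, and where a whole thing is asked for, a point or a joint stands for the part that bears it (a point fixed in the world has none). Each returns a list of dicts, best first, with "conf" (0 to 1); they miss things now and then, are a little off and sometimes report something else, mostly with a low value. They report only what shows in the picture. A call takes as long as a camera call.
- r.look_for(label, camera): "at" ([x, y, z] in m, in the coordinates of the camera as it stood for that picture, good to about 4 mm: the middle of the surface that is visible of it).
- r.spot_point(label, camera): "at" ([x, y, z] in m, in the coordinates of the camera as it stood for that picture, good to about 4 mm: a listed point, or the origin of a listed thing).
The state is a dict: "time": time; "joint_positions": joint angles; "joint_vel": joint speeds; "joint_torque": joint torques, N m; "ee_pos": TCP position; "eef_rot": TCP orientation; "ft_force": force on the tool from outside, world axes, zero at the start; "torque": the same for the moment, N m; "width": finger opening in m; "grip_force": force on a finger pad.
Only numpy, scipy, OpenCV 4.12 (cv2) and the standard library are available. Lean on these libraries where they do the work, as an engineer would, in place of code of your own. Each camera call takes 0.05 s, during which the arm holds its last target. There are 200 camera calls.

## Task

Clear the rinsed things to drain: hang every green glass jar on the draining rack, mouth down over a slanted peg of its own and slid on until the peg's end meets the jar's bottom inside, and hang the yellow measuring cup by its handle on the prong of the hook stand. Let go of everything, and leave the mortar, colander, wooden bowl and clip-lid jar where they are.

Things in the scene. Friction and masses are not known exactly. Their poses are not given: they have to be found in the camera images.
- rack: fixed draining rack: a wooden foot 110 x 400 x 16 mm with a wooden beam (top 52 mm high) along its back, carrying four round steel pegs in a row 95 mm apart along the rack's y. Origin: centre of its underside. x points to the back. Every peg is straight, 18 mm thick, and leans 35 degrees from vertical towards the rack's -x (peg direction, root to tip, in the rack's axes: (-0.574, 0, 0.819)); 115 mm from root to tip.
- peg1_tip (a point): the very end (rounded, orange) of slanted peg 1 of the rack, on the peg's axis, 134 mm above the counter; axes as the rack's
- peg2_tip (a point): the very end (rounded, orange) of slanted peg 2 of the rack, on the peg's axis, 134 mm above the counter; axes as the rack's
- peg3_tip (a point): the very end (rounded, orange) of slanted peg 3 of the rack, on the peg's axis, 134 mm above the counter; axes as the rack's
- peg4_tip (a point): the very end (rounded, orange) of slanted peg 4 of the rack, on the peg's axis, 134 mm above the counter; axes as the rack's
- jar1_c (a point): green glass jar, a straight cylinder 64 mm across and 70 mm tall with a thicker band, 72 mm across and 14 mm high, round its mouth; open at that end only (wall 4 mm, closed end 4 mm thick, inside 56 mm wide and 66 mm deep), about 0.2 kg; it starts mouth down on the counter. Point: the jar's centre, half-way up. z points from the mouth to the closed end (up at the start). Three or four such jars are present.
- jar2_c (a point): green glass jar, a straight cylinder 64 mm across and 70 mm tall with a thicker band, 72 mm across and 14 mm high, round its mouth; open at that end only (wall 4 mm, closed end 4 mm thick, inside 56 mm wide and 66 mm deep), about 0.2 kg; it starts mouth down on the counter. Point: the jar's centre, half-way up. z points from the mouth to the closed end (up at the start). Three or four such jars are present.
- jar3_c (a point): green glass jar, a straight cylinder 64 mm across and 70 mm tall with a thicker band, 72 mm across and 14 mm high, round its mouth; open at that end only (wall 4 mm, closed end 4 mm thick, inside 56 mm wide and 66 mm deep), about 0.2 kg; it starts mouth down on the counter. Point: the jar's centre, half-way up. z points from the mouth to the closed end (up at the start). Three or four such jars are present.
- jar4_c (a point): green glass jar, a straight cylinder 64 mm across and 70 mm tall with a thicker band, 72 mm across and 14 mm high, round its mouth; open at that end only (wall 4 mm, closed end 4 mm thick, inside 56 mm wide and 66 mm deep), about 0.2 kg; it starts mouth down on the counter. Point: the jar's centre, half-way up. z points from the mouth to the closed end (up at the start). Three or four such jars are present.
- cup_c (a point): yellow plastic measuring cup, round, straight-sided, 66 mm across, 72 mm tall (at the very bottom a flared foot 74 mm across and 6 mm high), open at the top, about 0.12 kg, standing upright; point: centre of the cup, half-way up, z up. A loop handle of 10 mm bar lies in the cup's y-z plane on its +y side, reaching out to 73 mm from the cup's axis; the handle's opening measures 30 mm (y) by 42 mm (z) and goes through along the cup's x
- cup_handle (a point): centre of the opening of the measuring cup's handle: 48 mm from the cup's axis along its +y, at the height of the cup's centre; axes as the cup's. The handle's top bar has its underside 21 mm above this point
- hook: fixed hook stand: round dark base 120 mm across, an upright post 16 mm thick and 192 mm tall at x = +45 mm, and from it one straight steel prong 8 mm thick that points to the stand's -x and rises 20 degrees; it runs from (45, 0, 185) mm at the post to its tip at (-50, 0, 220) mm. Origin: 20 mm to the -x side of the base's centre, on the counter. A hung cup swings down freely about the prong and may slide back to the post
- hook_tip (a point): centre of the red 12 mm ball at the tip of the prong, 220 mm above the counter; axes as the stand's
- mortar: bystander: white ceramic mortar with a wooden pestle in it, 130 mm across, 90 mm tall (pestle to 145 mm); origin under its centre
- colander: bystander: stainless colander 220 mm across, 90 mm tall, with two side loops; origin under its centre
- bowl: bystander: olive-wood bowl 120 mm across, 55 mm tall; origin under its centre
- clipjar: bystander: glass jar shut with a spring-clip glass lid, 90 mm across, 140 mm tall; origin under its centre

How it is judged:
By the outcome, as a careful person would: the job done as asked, in the order asked, and still so for the second after the job is handed in, with the robot touching nothing.
Of jar1, jar2, jar3, jar4 only 3 to 4 are there at a start; the rules pass over those that are not, and their reading is None.
At some moment in a run one of jar1, jar2, jar3, jar4, cup may be knocked a few centimetres aside while the robot is not near it.
It also fails if it takes over 210 s, if anything falls off the work surface, if the arm or the gripper's body presses on something with over 40 N, if the wrist force passes 120 N, or if a joint passes its speed limit or range.

## Working session

There is one attempt and no reset: what is moved stays moved. The work goes in short steps, Python scripts to look and compute and a tool call to move; the robot and the scene stay as the last step left them, time stands still between calls to the robot, and variables do not carry over. Pictures are saved under pics/ and viewed, at most 14 in all, crops included, and the job is handed in when it is done.

Besides the shell and the picture viewer there is one more tool, called as a command line: name --argument value ..., lists and objects as JSON in quotes. arm_command: Moves the arm, as the interface text tells. Its arguments: {"type":"object","properties":{"xyz":{"type":"array"},"rot":{"type":"array"},"grip":{"type":"number"},"squeeze":{"type":"number"}},"required":["xyz","rot"]}

```bash
mkdir -p pics; cat > h.py <<'E'
from bench import r
import numpy as np, cv2
from scipy.spatial.transform import Rotation as R
np.set_printoptions(precision=4,suppress=True)
def w(cam,p,T=None):
    T=np.array(r.camera_model(cam)["T"]) if T is None else T
    return T[:3,:3]@np.array(p)+T[:3,3]
def shot(cam,f=None):
    T=np.array(r.camera_model(cam)["T"]); im=r.camera(cam)
    if f: cv2.imwrite(f"pics/{f}.png",im[:,:,::-1])
    return T
def spot(names,cam,T,fn="spot_point",mn=0.2):
    for n in names:
        for d in getattr(r,fn)(n,cam):
            if d["conf"]>mn: print(cam,n,round(d["conf"],2),w(cam,d["at"],T))
E
python3 - <<'E'
from h import *
s=r.read_state();print(s["time"],s["ee_pos"],s["eef_rot"],s["width"])
for c in("top","scene"):
    T=shot(c,c+"0")
    spot(["rack","peg1_tip","jar1_c","cup_c","cup_handle","hook","hook_tip","mortar","colander","bowl","clipjar"],c,T)
E
```

```text
0.0 [0.2715 0.5625 0.2217] [ 0.223   0.9748 -0.0007 -0.0001] 0.08677920019027358
top rack 0.95 [0.6608 0.0549 0.0017]
top peg1_tip 0.56 [ 0.6318 -0.0899  0.1336]
top jar1_c 0.68 [ 0.3643 -0.2717  0.0341]
top cup_c 0.49 [0.4514 0.0198 0.0365]
top cup_c 0.47 [ 0.547  -0.5777 -0.0031]
top cup_handle 0.64 [0.4096 0.0467 0.0365]
top hook 0.82 [ 0.5647 -0.2879 -0.0009]
top hook_tip 0.58 [ 0.5263 -0.2627  0.2205]
top hook_tip 0.27 [0.3688 0.2738 0.0336]
top mortar 0.77 [0.3881 0.5224 0.004 ]
top colander 0.86 [ 0.5479 -0.5772  0.0014]
top colander 0.47 [0.6091 0.0926 0.1351]
top bowl 0.69 [0.5387 0.3661 0.003 ]
top bowl 0.52 [ 0.5238 -0.263   0.2203]
top clipjar 0.92 [ 0.617   0.4751 -0.003 ]
top clipjar 0.27 [ 0.5243 -0.2607  0.2215]
scene rack 0.9 [0.6572 0.0511 0.0025]
scene peg1_tip 0.68 [ 0.525  -0.2608  0.2223]
scene peg1_tip 0.56 [ 0.6279 -0.0939  0.1412]
scene jar1_c 0.57 [ 0.363  -0.2779  0.0315]
scene jar1_c 0.56 [0.4055 0.0353 0.0401]
scene cup_c 0.9 [0.4511 0.0174 0.0432]
scene cup_c 0.67 [0.4515 0.1307 0.0375]
scene cup_c 0.38 [0.4062 0.0374 0.0385]
scene cup_handle 0.8 [0.4049 0.0367 0.0384]
scene hook 0.75 [ 0.5662 -0.2902 -0.0004]
scene hook_tip 0.88 [ 0.5269 -0.2603  0.2227]
scene mortar 0.63 [0.385  0.5211 0.0024]
scene colander 0.86 [ 0.5534 -0.5832  0.0035]
scene bowl 0.68 [0.5438 0.3573 0.004 ]
scene clipjar 0.58 [ 0.6154  0.4651 -0.0015]
```

View pics/top0.png

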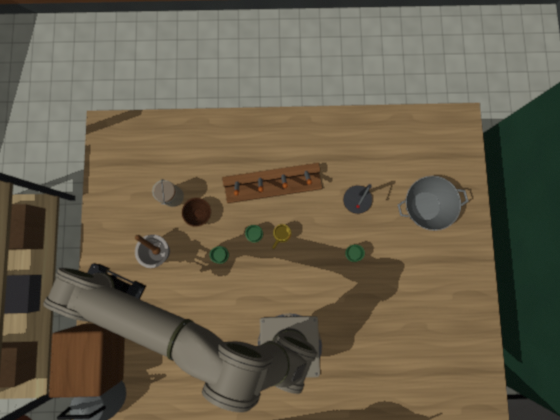

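View pics/scene0.png

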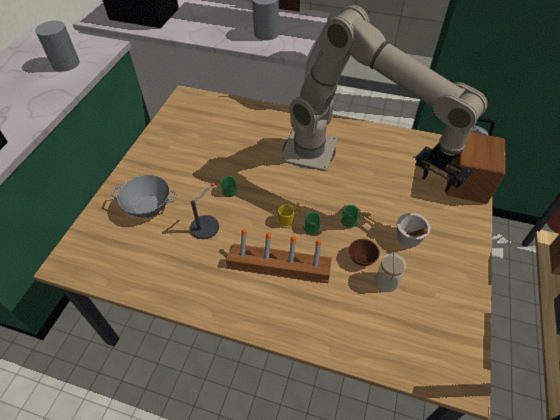

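The top view shows three jars at pixels (254,233), (219,256) and (355,253). The cup is at (282,233) with its handle towards the lower left. The rack pegs run from (236,188) to (308,178), and the hook is at (358,198). I'll refine these positions next.

```bash
python3 - <<'E'
from h import *
for c in("top","scene"):
    T=shot(c)
    spot(["peg1_tip","peg2_tip","peg3_tip","peg4_tip","jar1_c","jar2_c","jar3_c","jar4_c"],c,T)
    spot(["jar1_c","cup_c"],c,T,"look_for")
    spot(["cup_handle","hook","hook_tip"],c,T)
im=cv2.imread("pics/top0.png")[150:290,180:400]
cv2.imwrite("pics/topcrop.png",cv2.resize(im,None,fx=3.6,fy=3.6,interpolation=cv2.INTER_CUBIC))
m=r.camera_model("top");print(m)
E
```

```text
top peg1_tip 0.81 [ 0.6295 -0.0894  0.1353]
top peg1_tip 0.61 [0.3688 0.2773 0.034 ]
top peg1_tip 0.55 [0.3896 0.5286 0.0014]
top peg2_tip 0.76 [0.6201 0.0034 0.1346]
top peg3_tip 0.91 [0.6082 0.0938 0.1355]
top peg3_tip 0.51 [ 0.6577  0.0539 -0.0008]
top peg4_tip 0.8 [0.5916 0.1843 0.1312]
top jar1_c 0.62 [ 0.3642 -0.2707  0.0373]
top jar2_c 0.85 [0.3709 0.2781 0.0345]
top jar3_c 0.58 [0.4531 0.1346 0.033 ]
top jar3_c 0.37 [0.6165 0.4746 0.0004]
top jar1_c 0.76 [ 0.3603 -0.2669  0.0679]
top cup_c 0.57 [0.4462 0.0231 0.0058]
top cup_handle 0.63 [ 0.6153  0.4739 -0.0037]
top cup_handle 0.54 [0.4066 0.0449 0.0347]
top hook 0.88 [ 0.5647 -0.2852 -0.0016]
top hook 0.24 [0.6182 0.0006 0.1367]
top hook_tip 0.59 [ 0.5261 -0.2649  0.2213]
scene peg1_tip 0.55 [ 0.6257 -0.096   0.1427]
scene peg1_tip 0.38 [0.6126 0.4658 0.0011]
scene peg2_tip 0.94 [ 0.6194 -0.0013  0.1333]
scene peg2_tip 0.69 [ 0.6122  0.4696 -0.0007]
scene peg3_tip 0.59 [0.6073 0.09   0.1341]
scene peg3_tip 0.36 [0.4503 0.1349 0.037 ]
scene peg4_tip 0.75 [0.5919 0.1864 0.1391]
scene peg4_tip 0.71 [0.6036 0.0888 0.134 ]
scene jar2_c 0.69 [0.3692 0.2771 0.0321]
scene jar3_c 0.53 [0.4503 0.1293 0.0375]
scene jar3_c 0.27 [0.5925 0.1862 0.1386]
scene jar4_c 0.21 [0.3876 0.5233 0.0048]
scene jar1_c 0.74 [ 0.3807 -0.2699  0.0547]
scene cup_c 0.63 [0.4497 0.0228 0.0468]
scene cup_handle 0.63 [0.4514 0.0203 0.0407]
scene cup_handle 0.62 [0.4065 0.0369 0.0394]
scene hook 0.61 [0.6054 0.0877 0.1344]
scene hook 0.55 [ 0.5675 -0.2887 -0.0005]
scene hook_tip 0.56 [ 0.5241 -0.258   0.2232]
{'fx': 392.4318405769822, 'fy': 392.4318405769822, 'cx': 290.10390189384844, 'cy': 209.02140072218793, 'T': array([[-0.0239,  0.9909, -0.1324,  0.3331],
       [-0.9997, -0.023 ,  0.008 , -0.0032],
       [ 0.0049,  0.1326,  0.9912,  1.6182],
       [ 0.    ,  0.    ,  0.    ,  1.    ]])}
```

View pics/topcrop.png

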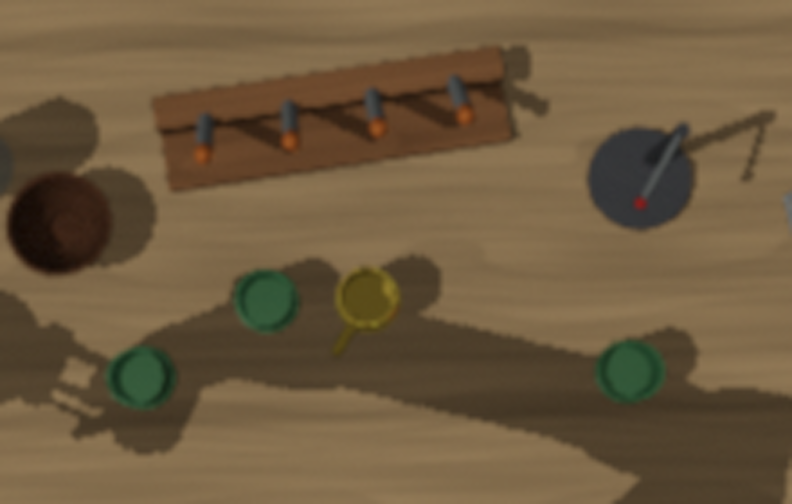

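arm_command --xyz '[[0.02,-0.06,0.0],[0.05,-0.14,0.0],[0.08,-0.22,0.0],[0.0985,-0.2855,0.0],[0.0985,-0.2855,0.0],[0.0985,-0.2855,-0.02],[0.0985,-0.2855,-0.02],[0.0985,-0.2855,-0.02],[0.0985,-0.2855,-0.02],[0.0985,-0.2855,-0.02],[0.0985,-0.2855,-0.02],[0.0985,-0.2855,-0.02],[0.0985,-0.2855,-0.02]]' --rot '[[0,0,-0.1],[0,0,-0.2],[0,0,-0.3],[0,0,-0.4],[0,0,-0.5],[0,0,-0.6],[0,0,-0.7],[0,0,-0.8],[0,0,-0.9],[0,0,-0.99],[0,0,-0.99],[0,0,-0.99],[0,0,-0.99]]' --grip 1 --squeeze 15

```text
time: 3.68
ee_pos: [0.3702, 0.2775, 0.2026]
eef_rot: [0.658, 0.753, 0.0, 0.0]
ft_force: [0.1, -0.2, -0.3]
width: 0.087
grip_force: 0.0
```

```bash
python3 - <<'E'
from h import *
s=r.read_state();print(s["time"],s["ee_pos"],s["eef_rot"],s["joint_positions"])
for c in ("top","wrist"):
    T=shot(c,c+"1"); spot(["jar1_c","jar2_c","jar3_c"],c,T)
E
```

```text
3.6833 [0.3702 0.2775 0.2026] [0.658  0.753  0.0001 0.    ] [-0.8939 -0.0198  0.1503  1.906   0.0032  1.255  -0.6101]
top jar1_c 0.68 [ 0.3626 -0.2704  0.0348]
top jar2_c 0.5 [ 0.5636 -0.2875  0.0015]
top jar2_c 0.47 [0.3681 0.2735 0.0336]
top jar3_c 0.68 [0.4535 0.1346 0.0333]
top jar3_c 0.59 [0.5382 0.3642 0.0031]
wrist jar1_c 0.34 [0.6166 0.4689 0.0037]
wrist jar2_c 0.64 [0.6128 0.4697 0.0048]
wrist jar3_c 0.96 [0.4534 0.1355 0.0356]
```

View pics/wrist1.png

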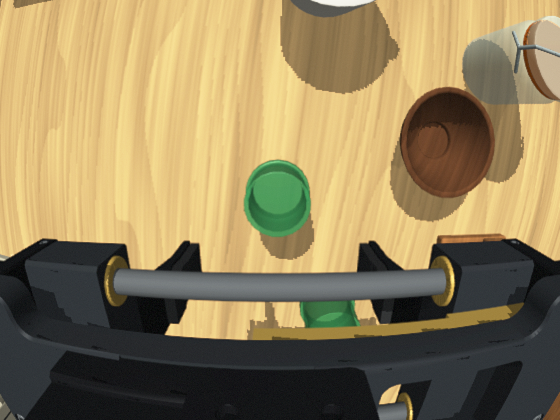

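The wrist view shows jar 2 at pixel (277,198), midway between the fingers. I'll go down and grip it.

arm_command --xyz '[[-0.001,-0.0015,-0.03],[-0.001,-0.0015,-0.06],[-0.001,-0.0015,-0.09],[-0.001,-0.0015,-0.12],[-0.001,-0.0015,-0.145],[-0.001,-0.0015,-0.165],[-0.001,-0.0015,-0.176],[-0.001,-0.0015,-0.176],[-0.001,-0.0015,-0.176]]' --rot '[[0,0,0],[0,0,0],[0,0,0],[0,0,0],[0,0,0],[0,0,0],[0,0,0],[0,0,0],[0,0,0]]'

```text
time: 4.83
ee_pos: [0.3691, 0.2757, 0.0265]
eef_rot: [0.659, 0.752, -0.0, 0.0]
ft_force: [-0.0, -0.1, -0.1]
width: 0.0873
grip_force: 0.0
```

arm_command --xyz '[[0,0,0],[0,0,0],[0,0,0],[0,0,0],[0,0,0],[0,0,0],[0,0,0],[0,0,0],[0,0,0],[0,0,0]]' --rot '[[0,0,0],[0,0,0],[0,0,0],[0,0,0],[0,0,0],[0,0,0],[0,0,0],[0,0,0],[0,0,0],[0,0,0]]' --grip 0.5 --squeeze 20

```text
time: 5.67
ee_pos: [0.3694, 0.2761, 0.0271]
eef_rot: [0.659, 0.752, 0.0, -0.0]
ft_force: [-2.3, -1.2, 5.9]
width: 0.0635
grip_force: 20.0
```

arm_command --xyz '[[0,0,0.03],[0,0,0.065],[0,0,0.1],[0,0,0.135],[0.02,-0.01,0.161],[0.05,-0.025,0.165],[0.08,-0.04,0.165],[0.11,-0.055,0.165],[0.14,-0.07,0.165],[0.165,-0.085,0.165],[0.18,-0.093,0.163],[0.186,-0.093,0.161],[0.186,-0.093,0.161],[0.186,-0.093,0.161],[0.186,-0.093,0.161]]' --rot '[[0,0,0],[0,0,0],[0,0,0],[0,0,0],[0,0,0],[0.01,-0.08,0],[0.02,-0.17,0],[0.033,-0.25,0],[0.045,-0.34,0],[0.057,-0.43,0],[0.067,-0.52,0],[0.08,-0.6055,0],[0.08,-0.6055,0],[0.08,-0.6055,0],[0.08,-0.6055,0]]'

```text
time: 6.92
ee_pos: [0.5552, 0.1833, 0.1881]
eef_rot: [0.629, 0.717, 0.225, 0.197]
ft_force: [-0.3, 0.2, -2.8]
width: 0.0636
grip_force: 20.0
```

```bash
python3 - <<'E'
from h import *
s=r.read_state();print(s["time"],s["ee_pos"],s["eef_rot"],s["joint_positions"],s["width"])
q=R.from_quat(s["eef_rot"]).as_matrix();print("z",q[:,2],"y",q[:,1])
T=shot("scene","scene2"); shot("top")
spot(["peg4_tip","jar2_c","jar1_c"],"scene",T);spot(["peg4_tip","jar2_c","jar3_c"],"top",np.array(r.camera_model("top")["T"]))
im=cv2.imread("pics/scene2.png")[170:300,200:400]
cv2.imwrite("pics/s2.png",cv2.resize(im,None,fx=4,fy=4,interpolation=cv2.INTER_CUBIC))
E
```

```text
6.9167 [0.5552 0.1833 0.1881] [0.6289 0.7174 0.2255 0.1975] [-0.7535 -0.1228  0.209   2.171   0.4814  0.5728 -0.7463] 0.06364148309047088
z [ 0.5669  0.0751 -0.8203] y [0.8133 0.1073 0.5719]
scene peg4_tip 0.62 [0.5913 0.1858 0.1371]
scene jar2_c 0.68 [0.3854 0.5212 0.0009]
scene jar2_c 0.57 [0.5516 0.184  0.1932]
scene jar2_c 0.47 [0.6038 0.0904 0.1356]
scene jar1_c 0.56 [ 0.3647 -0.2798  0.0331]
top peg4_tip 0.64 [0.5917 0.1857 0.1336]
top jar2_c 0.45 [0.5512 0.184  0.1922]
top jar3_c 0.55 [0.4535 0.1372 0.035 ]
```

View pics/s2.png

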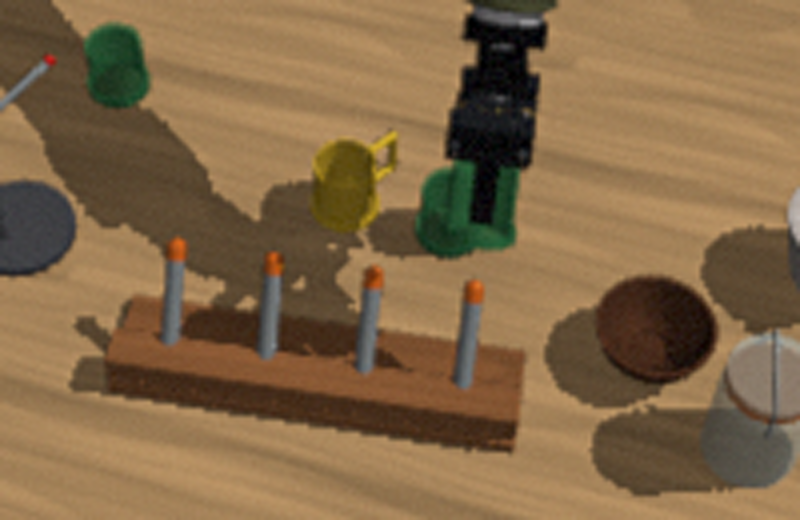

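arm_command --xyz '[[0.01,0.001,-0.015],[0.02,0.002,-0.029],[0.03,0.003,-0.043],[0.037,0.004,-0.054],[0.044,0.005,-0.064],[0.05,0.006,-0.073],[0.054,0.006,-0.078],[0.057,0.0065,-0.082],[0.057,0.0065,-0.082]]' --rot '[[0,0,0],[0,0,0],[0,0,0],[0,0,0],[0,0,0],[0,0,0],[0,0,0],[0,0,0],[0,0,0]]'

```text
time: 8.07
ee_pos: [0.6123, 0.1892, 0.1049]
eef_rot: [0.629, 0.717, 0.226, 0.198]
ft_force: [-0.6, 0.4, -1.6]
width: 0.0639
grip_force: 20.0
```

arm_command --xyz '[[-0.001,0,-0.001],[-0.003,-0.0005,-0.003],[-0.004,-0.001,-0.005],[-0.004,-0.001,-0.007],[-0.004,-0.001,-0.0085],[-0.004,-0.001,-0.0085]]' --rot '[[-0.006,0.044,0],[-0.012,0.088,0],[-0.018,0.13,0],[-0.0227,0.173,0],[-0.0227,0.173,0],[-0.0227,0.173,0]]'

```text
time: 8.57
ee_pos: [0.6087, 0.1882, 0.0974]
eef_rot: [0.644, 0.734, 0.163, 0.143]
ft_force: [-1.5, -1.0, -2.3]
width: 0.0639
grip_force: 20.0
```

arm_command --xyz '[[0.0005,0,-0.001],[0.001,0,-0.002],[0.0015,0,-0.003],[0.0018,0,-0.004],[0.0018,0,-0.004]]' --rot '[[0,0,0],[0,0,0],[0,0,0],[0,0,0],[0,0,0]]'

```text
time: 8.98
ee_pos: [0.6099, 0.1891, 0.0948]
eef_rot: [0.643, 0.734, 0.164, 0.143]
ft_force: [-15.2, -2.7, 18.4]
width: 0.0638
grip_force: 20.0
```

arm_command --xyz '[[-0.0007,0,0.0013],[-0.0007,0,0.0013],[-0.0007,0,0.0013],[-0.0007,0,0.0013],[-0.0007,0,0.0013],[-0.0007,0,0.0013],[-0.0007,0,0.0013]]' --rot '[[0,0,0],[0,0,0],[0,0,0],[0,0,0],[0,0,0],[0,0,0],[0,0,0]]' --grip 1

```text
time: 9.57
ee_pos: [0.6093, 0.1883, 0.0942]
eef_rot: [0.644, 0.734, 0.163, 0.143]
ft_force: [-0.8, -0.5, 0.1]
width: 0.0869
grip_force: 0.0
```

arm_command --xyz '[[-0.004,-0.0005,0.009],[-0.012,-0.0015,0.027],[-0.022,-0.003,0.048],[-0.033,-0.0045,0.073],[-0.046,-0.006,0.1],[-0.046,-0.006,0.12],[-0.046,-0.006,0.12]]' --rot '[[0,0,0],[0,0,0],[0,0,0],[0,0,0],[0,0,0],[0,0,0],[0,0,0]]'

```text
time: 10.15
ee_pos: [0.5647, 0.1833, 0.2204]
eef_rot: [0.643, 0.733, 0.167, 0.144]
ft_force: [1.7, 0.4, 1.2]
width: 0.087
grip_force: 0.0
```

```bash
python3 - <<'E'
from h import *
s=r.read_state();print(s["time"],s["ee_pos"],s["eef_rot"],s["ft_force"],s["width"])
T=shot("scene","scene3"); spot(["jar2_c","jar1_c","jar3_c"],"scene",T)
T=shot("top"); spot(["jar1_c","jar2_c","jar3_c","cup_c","cup_handle"],"top",T)
im=cv2.imread("pics/scene3.png")[170:300,200:400]
cv2.imwrite("pics/s3.png",cv2.resize(im,None,fx=4,fy=4,interpolation=cv2.INTER_CUBIC))
E
```

```text
10.15 [0.5647 0.1833 0.2204] [0.6433 0.7333 0.1666 0.1437] [1.6528 0.4379 1.1882] 0.08703176382461594
scene jar2_c 0.75 [0.604  0.1936 0.1037]
scene jar1_c 0.53 [ 0.3627 -0.2793  0.0295]
scene jar3_c 0.5 [0.4517 0.1294 0.0377]
scene jar3_c 0.24 [0.4508 0.0206 0.0411]
top jar1_c 0.59 [0.5376 0.3625 0.0043]
top jar1_c 0.55 [ 0.3628 -0.272   0.0325]
top jar2_c 0.66 [0.6014 0.1941 0.0998]
top jar2_c 0.39 [ 0.6333 -0.0898  0.1315]
top jar3_c 0.74 [0.4532 0.1367 0.0343]
top cup_c 0.83 [0.4505 0.0194 0.0346]
top cup_handle 0.62 [0.4089 0.0452 0.0381]
```

View pics/s3.png

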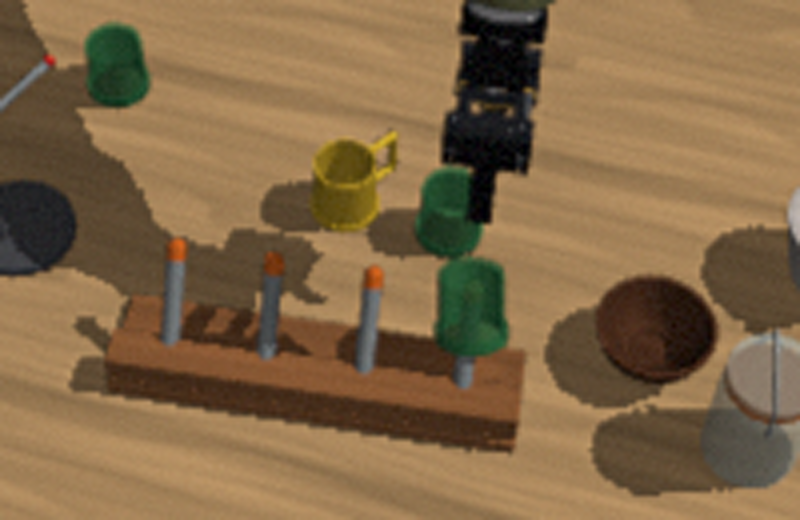

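Jar 2 hangs on peg 4, covering that peg at crop pixel (470,305). Next is jar 3.

arm_command --xyz '[[-0.025,-0.01,0.0],[-0.055,-0.02,0.0],[-0.085,-0.035,0.0],[-0.105,-0.045,-0.005],[-0.112,-0.049,-0.01],[-0.1125,-0.049,-0.02],[-0.1125,-0.049,-0.02],[-0.1125,-0.049,-0.02]]' --rot '[[-0.014,0.11,0],[-0.028,0.22,0],[-0.042,0.33,0],[-0.057,0.437,0],[-0.057,0.437,0],[-0.057,0.437,0],[-0.057,0.437,0],[-0.057,0.437,0]]'

```text
time: 11.32
ee_pos: [0.4506, 0.1337, 0.1934]
eef_rot: [0.659, 0.752, -0.001, -0.001]
ft_force: [0.6, 0.1, 0.0]
width: 0.0873
grip_force: 0.0
```

```bash
python3 - <<'E'
from h import *
s=r.read_state();print(s["time"],s["ee_pos"],s["eef_rot"],s["joint_positions"])
q=R.from_quat(s["eef_rot"]).as_matrix();print("z",q[:,2],"y",q[:,1])
for c in("wrist","scene"):
    T=shot(c); spot(["jar3_c","jar1_c"],c,T)
E
```

```text
11.3167 [0.4506 0.1337 0.1934] [ 0.6591  0.752  -0.0011 -0.0012] [-0.602   0.0036  0.2187  1.9031 -0.0021  1.2379 -0.2511]
z [-0.0032 -0.     -1.    ] y [ 0.9914  0.1311 -0.0032]
scene jar3_c 0.69 [0.4492 0.1303 0.0373]
scene jar3_c 0.48 [0.5444 0.3592 0.0022]
scene jar1_c 0.52 [ 0.365  -0.2792  0.0307]
```

arm_command --xyz '[[0.001,0,-0.03],[0.001,0,-0.06],[0.001,0,-0.09],[0.001,0,-0.12],[0.001,0,-0.14],[0.001,0,-0.157],[0.001,0,-0.167],[0.001,0,-0.167],[0.001,0,-0.167]]' --rot '[[0,0,0],[0,0,0],[0,0,0],[0,0,0],[0,0,0],[0,0,0],[0,0,0],[0,0,0],[0,0,0]]'

```text
time: 12.37
ee_pos: [0.452, 0.1334, 0.0277]
eef_rot: [0.659, 0.752, -0.001, -0.002]
ft_force: [0.7, 0.4, 0.3]
width: 0.0867
grip_force: 0.0
```

arm_command --xyz '[[0,0,0],[0,0,0],[0,0,0],[0,0,0],[0,0,0],[0,0,0],[0,0,0],[0,0,0],[0,0,0],[0,0,0]]' --rot '[[0,0,0],[0,0,0],[0,0,0],[0,0,0],[0,0,0],[0,0,0],[0,0,0],[0,0,0],[0,0,0],[0,0,0]]' --grip 0.5 --squeeze 20

```text
time: 13.2
ee_pos: [0.4521, 0.1335, 0.0279]
eef_rot: [0.659, 0.752, -0.001, -0.002]
ft_force: [-1.3, -0.2, 6.6]
width: 0.0642
grip_force: 20.2
```

arm_command --xyz '[[0,0,0.03],[0,0,0.065],[0,0,0.1],[0,0,0.135],[0.01,-0.015,0.16],[0.03,-0.035,0.168],[0.05,-0.06,0.168],[0.075,-0.085,0.168],[0.1,-0.11,0.168],[0.12,-0.13,0.166],[0.129,-0.1375,0.163],[0.129,-0.1375,0.158],[0.129,-0.1375,0.158],[0.129,-0.1375,0.158],[0.129,-0.1375,0.158]]' --rot '[[0,0,0],[0,0,0],[0,0,0],[0,0,0],[0,0,0],[0.01,-0.08,0],[0.02,-0.17,0],[0.033,-0.25,0],[0.045,-0.34,0],[0.057,-0.43,0],[0.067,-0.52,0],[0.08,-0.6055,0],[0.08,-0.6055,0],[0.08,-0.6055,0],[0.08,-0.6055,0]]'

```text
time: 14.45
ee_pos: [0.5814, -0.0035, 0.1863]
eef_rot: [0.629, 0.718, 0.224, 0.196]
ft_force: [0.5, 0.1, -2.6]
width: 0.0643
grip_force: 20.2
```

```bash
python3 - <<'E'
from h import *
s=r.read_state();print(s["time"],s["ee_pos"],s["joint_positions"],s["width"])
q=R.from_quat(s["eef_rot"]).as_matrix();print("z",q[:,2],"y",q[:,1])
for c in("top","scene"):
    T=shot(c); spot(["peg2_tip","jar3_c","jar2_c","jar1_c"],c,T)
E
```

```text
14.45 [ 0.5814 -0.0035  0.1863] [-0.4498 -0.1531  0.3847  2.1894  0.0221  0.4907  0.0643] 0.06431286902644387
z [ 0.5637  0.0758 -0.8225] y [0.8154 0.1079 0.5688]
top peg2_tip 0.81 [0.6194 0.0025 0.1343]
top peg2_tip 0.21 [0.5391 0.3651 0.0015]
top jar3_c 0.46 [ 0.5771 -0.0013  0.1904]
top jar2_c 0.55 [0.6019 0.191  0.1012]
top jar2_c 0.53 [0.4507 0.0205 0.0332]
top jar1_c 0.49 [ 0.364  -0.2718  0.0322]
scene peg2_tip 0.8 [0.6182 0.0001 0.1333]
scene peg2_tip 0.61 [0.4506 0.0202 0.0412]
scene jar3_c 0.53 [ 0.577  -0.007   0.1939]
scene jar2_c 0.85 [0.6045 0.1906 0.1022]
scene jar1_c 0.81 [ 0.3655 -0.2749  0.0317]
```

Insert to 36 mm before the end, then turn to a 25° tilt and ease down.

arm_command --xyz '[[0.01,0.001,-0.015],[0.02,0.002,-0.029],[0.03,0.004,-0.043],[0.037,0.005,-0.054],[0.044,0.006,-0.064],[0.05,0.007,-0.073],[0.054,0.007,-0.078],[0.0565,0.0075,-0.081],[0.0565,0.0075,-0.081]]' --rot '[[0,0,0],[0,0,0],[0,0,0],[0,0,0],[0,0,0],[0,0,0],[0,0,0],[0,0,0],[0,0,0]]'

```text
time: 15.7
ee_pos: [0.6373, 0.0035, 0.1036]
eef_rot: [0.629, 0.718, 0.224, 0.196]
ft_force: [-0.1, -0.2, -3.2]
width: 0.064
grip_force: 20.2
```

arm_command --xyz '[[-0.001,0,-0.001],[-0.003,-0.0005,-0.002],[-0.004,-0.001,-0.003],[-0.004,-0.001,-0.004],[-0.004,-0.001,-0.006],[-0.004,-0.001,-0.006]]' --rot '[[-0.006,0.044,0],[-0.012,0.088,0],[-0.018,0.13,0],[-0.0227,0.173,0],[-0.0227,0.173,0],[-0.0227,0.173,0]]'

```text
time: 16.2
ee_pos: [0.6337, 0.0024, 0.0986]
eef_rot: [0.644, 0.734, 0.162, 0.141]
ft_force: [-0.7, -0.9, -3.0]
width: 0.0639
grip_force: 20.2
```

arm_command --xyz '[[0.0005,0,-0.001],[0.001,0,-0.002],[0.0015,0,-0.003],[0.0015,0,-0.003]]' --rot '[[0,0,0],[0,0,0],[0,0,0],[0,0,0]]'

```text
time: 16.53
ee_pos: [0.6348, 0.0025, 0.0969]
eef_rot: [0.644, 0.734, 0.163, 0.141]
ft_force: [-15.4, 0.3, 18.3]
width: 0.0646
grip_force: 20.6
```

arm_command --xyz '[[-0.0007,0,0.0013],[-0.0007,0,0.0013],[-0.0007,0,0.0013],[-0.0007,0,0.0013],[-0.0007,0,0.0013],[-0.0007,0,0.0013],[-0.0007,0,0.0013]]' --rot '[[0,0,0],[0,0,0],[0,0,0],[0,0,0],[0,0,0],[0,0,0],[0,0,0]]' --grip 1

```text
time: 17.12
ee_pos: [0.6341, 0.0024, 0.0965]
eef_rot: [0.644, 0.734, 0.161, 0.141]
ft_force: [0.1, -0.4, 0.6]
width: 0.0863
grip_force: 0.0
```

arm_command --xyz '[[-0.004,-0.0005,0.009],[-0.012,-0.0015,0.027],[-0.022,-0.003,0.048],[-0.033,-0.0045,0.073],[-0.046,-0.006,0.1],[-0.046,-0.006,0.12],[-0.046,-0.006,0.12],[-0.046,-0.006,0.12]]' --rot '[[0,0,0],[0,0,0],[0,0,0],[0,0,0],[0,0,0],[0,0,0],[0,0,0],[0,0,0]]'

```text
time: 17.78
ee_pos: [0.5886, -0.0037, 0.2186]
eef_rot: [0.644, 0.734, 0.163, 0.142]
ft_force: [-0.3, 0.5, -0.6]
width: 0.0872
grip_force: 0.0
```

```bash
python3 - <<'E'
from h import *
s=r.read_state();print(s["time"],s["ee_pos"],s["eef_rot"],s["width"])
q=R.from_quat(s["eef_rot"]).as_matrix();print("z",q[:,2],"y",q[:,1])
for c in("top","scene"):
    T=shot(c); spot(["jar3_c","jar2_c","jar1_c","cup_c","cup_handle"],c,T)
E
```

```text
17.7833 [ 0.5886 -0.0037  0.2186] [0.6439 0.734  0.1629 0.1416] 0.0872230557907453
z [ 0.4177  0.0568 -0.9068] y [0.8991 0.1177 0.4215]
top jar2_c 0.71 [0.6031 0.1912 0.1045]
top jar1_c 0.75 [ 0.362  -0.2724  0.0326]
top cup_c 0.64 [0.4495 0.0164 0.0353]
top cup_c 0.26 [0.6097 0.0942 0.1339]
top cup_handle 0.5 [0.4102 0.0442 0.0371]
scene jar3_c 0.94 [0.6281 0.0006 0.1061]
scene jar2_c 0.72 [0.6045 0.1946 0.1014]
scene jar2_c 0.67 [ 0.3633 -0.2774  0.0319]
scene jar2_c 0.24 [ 0.5524 -0.582  -0.0008]
scene jar1_c 0.63 [ 0.3637 -0.2768  0.0323]
scene cup_c 0.81 [0.4499 0.0216 0.0421]
scene cup_handle 0.81 [0.4078 0.0394 0.0404]
scene cup_handle 0.38 [ 0.5509 -0.587   0.0018]
```

arm_command --xyz '[[-0.025,-0.015,0.0],[-0.055,-0.035,0.0],[-0.09,-0.06,0.0],[-0.125,-0.085,0.0],[-0.155,-0.11,0],[-0.18,-0.14,0],[-0.2,-0.17,0],[-0.215,-0.2,0],[-0.225,-0.23,0],[-0.225,-0.26,-0.01],[-0.225,-0.2705,-0.02],[-0.225,-0.2705,-0.025],[-0.225,-0.2705,-0.025],[-0.225,-0.2705,-0.025]]' --rot '[[-0.014,0.11,0],[-0.028,0.22,0],[-0.042,0.33,0],[-0.056,0.431,0],[-0.056,0.431,0],[-0.056,0.431,0],[-0.056,0.431,0],[-0.056,0.431,0],[-0.056,0.431,0],[-0.056,0.431,0],[-0.056,0.431,0],[-0.056,0.431,0],[-0.056,0.431,0],[-0.056,0.431,0]]'

```text
time: 19.55
ee_pos: [0.3633, -0.2731, 0.1916]
eef_rot: [0.659, 0.752, -0.001, -0.002]
ft_force: [-0.1, 0.4, -0.3]
width: 0.0871
grip_force: 0.0
```

```bash
python3 - <<'E'
from h import *
s=r.read_state();print(s["time"],s["ee_pos"],s["joint_positions"])
q=R.from_quat(s["eef_rot"]).as_matrix();print("z",q[:,2],"y",q[:,1])
for c in("wrist","top","scene"):
    T=shot(c,c+"4"); spot(["jar1_c","jar3_c"],c,T)
E
```

```text
19.55 [ 0.3633 -0.2731  0.1916] [-0.336  -0.0925  0.8541  1.9647  0.074   1.2428  0.6233]
z [-0.0038  0.0018 -1.    ] y [ 0.9914  0.1311 -0.0036]
top jar1_c 0.49 [ 0.3639 -0.2692  0.0317]
top jar3_c 0.58 [0.6325 0.0056 0.1016]
scene jar1_c 0.73 [ 0.3628 -0.2807  0.0313]
scene jar3_c 0.89 [ 0.6278 -0.0003  0.1059]
scene jar3_c 0.41 [ 0.5516 -0.5833  0.0025]
```

View pics/wrist4.png

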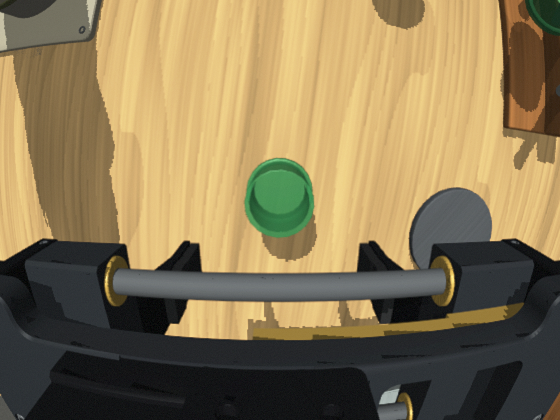

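The jar is centred at pixel (279,197), as in the first grasp. I'll descend and grip.

arm_command --xyz '[[0,0,-0.03],[0,0,-0.06],[0,0,-0.09],[0,0,-0.12],[0,0,-0.14],[0,0,-0.155],[0,0,-0.165],[0,0,-0.165],[0,0,-0.165]]' --rot '[[0,0,0],[0,0,0],[0,0,0],[0,0,0],[0,0,0],[0,0,0],[0,0,0],[0,0,0],[0,0,0]]'

```text
time: 20.75
ee_pos: [0.3628, -0.2742, 0.0266]
eef_rot: [0.66, 0.752, -0.001, -0.002]
ft_force: [0.5, 0.1, 0.7]
width: 0.0868
grip_force: 0.0
```

arm_command --xyz '[[0,0,0],[0,0,0],[0,0,0],[0,0,0],[0,0,0],[0,0,0],[0,0,0],[0,0,0],[0,0,0],[0,0,0]]' --rot '[[0,0,0],[0,0,0],[0,0,0],[0,0,0],[0,0,0],[0,0,0],[0,0,0],[0,0,0],[0,0,0],[0,0,0]]' --grip 0.5 --squeeze 20

```text
time: 21.58
ee_pos: [0.3635, -0.2742, 0.0271]
eef_rot: [0.659, 0.752, -0.0, -0.001]
ft_force: [-0.7, 1.5, 6.7]
width: 0.0644
grip_force: 20.0
```

arm_command --xyz '[[0,0,0.03],[0,0,0.065],[0,0,0.1],[0,0,0.135],[0,0.02,0.16],[0,0.05,0.168],[0.01,0.085,0.168],[0.03,0.115,0.168],[0.06,0.14,0.168],[0.09,0.16,0.168],[0.12,0.177,0.168],[0.15,0.177,0.168],[0.18,0.177,0.168],[0.205,0.177,0.166],[0.22,0.177,0.163],[0.229,0.177,0.159],[0.229,0.177,0.159],[0.229,0.177,0.159],[0.229,0.177,0.159]]' --rot '[[0,0,0],[0,0,0],[0,0,0],[0,0,0],[0,0,0],[0,0,0],[0,0,0],[0,0,0],[0.01,-0.08,0],[0.02,-0.17,0],[0.033,-0.25,0],[0.045,-0.34,0],[0.057,-0.43,0],[0.067,-0.52,0],[0.08,-0.6055,0],[0.08,-0.6055,0],[0.08,-0.6055,0],[0.08,-0.6055,0],[0.08,-0.6055,0]]'

```text
time: 23.17
ee_pos: [0.5919, -0.097, 0.1858]
eef_rot: [0.629, 0.718, 0.226, 0.196]
ft_force: [0.1, 0.5, -1.3]
width: 0.0644
grip_force: 20.0
```

```bash
python3 - <<'E'
from h import *
s=r.read_state();print(s["time"],s["ee_pos"],s["joint_positions"],s["width"])
q=R.from_quat(s["eef_rot"]).as_matrix();print("z",q[:,2],"y",q[:,1])
for c in("top","scene"):
    T=shot(c); spot(["peg1_tip","jar1_c"],c,T)
E
```

```text
23.1667 [ 0.5919 -0.097   0.1858] [-0.6194 -0.1319  0.7842  2.1457 -0.1814  0.5165  0.4512] 0.0644239920979055
z [ 0.5655  0.0767 -0.8212] y [0.8142 0.1071 0.5707]
top peg1_tip 0.62 [ 0.6336 -0.0893  0.1328]
top jar1_c 0.38 [ 0.5867 -0.0951  0.1916]
top jar1_c 0.38 [0.5378 0.366  0.004 ]
scene peg1_tip 0.73 [ 0.628  -0.0957  0.1421]
scene peg1_tip 0.62 [0.6161 0.4679 0.0009]
scene jar1_c 0.71 [ 0.5879 -0.1023  0.191 ]
```

arm_command --xyz '[[0.01,0.001,-0.014],[0.02,0.002,-0.028],[0.03,0.004,-0.042],[0.037,0.005,-0.053],[0.044,0.006,-0.063],[0.05,0.0065,-0.071],[0.055,0.007,-0.077],[0.058,0.007,-0.081],[0.058,0.007,-0.081]]' --rot '[[0,0,0],[0,0,0],[0,0,0],[0,0,0],[0,0,0],[0,0,0],[0,0,0],[0,0,0],[0,0,0]]'

```text
time: 24.22
ee_pos: [0.6501, -0.0899, 0.1036]
eef_rot: [0.629, 0.718, 0.225, 0.196]
ft_force: [-0.4, -0.2, -0.7]
width: 0.0644
grip_force: 20.0
```

arm_command --xyz '[[-0.001,0,-0.001],[-0.003,-0.0005,-0.002],[-0.004,-0.001,-0.003],[-0.004,-0.001,-0.004],[-0.004,-0.001,-0.006],[-0.004,-0.001,-0.006]]' --rot '[[-0.006,0.044,0],[-0.012,0.088,0],[-0.018,0.13,0],[-0.0227,0.173,0],[-0.0227,0.173,0],[-0.0227,0.173,0]]'

```text
time: 24.72
ee_pos: [0.6464, -0.0909, 0.0986]
eef_rot: [0.643, 0.734, 0.163, 0.142]
ft_force: [0.3, 0.6, -1.6]
width: 0.0644
grip_force: 20.0
```

arm_command --xyz '[[0.0005,0,-0.001],[0.001,0,-0.002],[0.001,0,-0.002]]' --rot '[[0,0,0],[0,0,0],[0,0,0]]'

```text
time: 24.97
ee_pos: [0.6467, -0.0914, 0.0971]
eef_rot: [0.644, 0.734, 0.163, 0.141]
ft_force: [-9.1, 2.0, 9.0]
width: 0.0648
grip_force: 20.0
```

Contact with the peg's end. I'll release and retreat.

arm_command --xyz '[[-0.0003,0,0.0006],[-0.0003,0,0.0006],[-0.0003,0,0.0006],[-0.0003,0,0.0006],[-0.0003,0,0.0006],[-0.0003,0,0.0006],[-0.0003,0,0.0006]]' --rot '[[0,0,0],[0,0,0],[0,0,0],[0,0,0],[0,0,0],[0,0,0],[0,0,0]]' --grip 1

```text
time: 25.55
ee_pos: [0.6468, -0.0911, 0.0972]
eef_rot: [0.644, 0.734, 0.162, 0.141]
ft_force: [-0.1, -0.5, 0.1]
width: 0.0865
grip_force: 0.0
```

arm_command --xyz '[[-0.004,-0.0005,0.009],[-0.012,-0.0015,0.027],[-0.022,-0.003,0.048],[-0.033,-0.0045,0.073],[-0.046,-0.006,0.1],[-0.06,-0.006,0.13],[-0.09,0.01,0.13],[-0.12,0.04,0.13],[-0.15,0.07,0.13],[-0.175,0.1,0.13],[-0.195,0.11,0.13],[-0.195,0.11,0.13],[-0.195,0.11,0.13]]' --rot '[[0,0,0],[0,0,0],[0,0,0],[0,0,0],[0,0,0],[0,0,0],[-0.014,0.11,0],[-0.028,0.22,0],[-0.042,0.33,0],[-0.056,0.431,0],[-0.056,0.431,0],[-0.056,0.431,0],[-0.056,0.431,0]]'

```text
time: 26.63
ee_pos: [0.4516, 0.0195, 0.2271]
eef_rot: [0.659, 0.752, 0.001, -0.002]
ft_force: [0.4, 0.1, -0.3]
width: 0.0869
grip_force: 0.0
```

```bash
python3 - <<'E'
from h import *
s=r.read_state();print(s["time"],s["ee_pos"],s["joint_positions"],s["width"])
q=R.from_quat(s["eef_rot"]).as_matrix();print("z",q[:,2],"y",q[:,1])
for c in("top","scene","wrist"):
    T=shot(c,c+"5"); spot(["jar1_c","jar2_c","jar3_c","cup_c","cup_handle","hook","hook_tip"],c,T)
a=cv2.imread("pics/scene5.png")[160:290,180:380]
cv2.imwrite("pics/s5.png",cv2.resize(a,None,fx=4,fy=4,interpolation=cv2.INTER_CUBIC))
E
```

```text
26.6333 [0.4516 0.0195 0.2271] [-1.0258 -0.1454  0.8277  1.9195  0.1069  1.323  -0.0976] 0.08692034884437651
z [-0.0014  0.003  -1.    ] y [ 0.9913  0.1318 -0.001 ]
top jar1_c 0.86 [ 0.6426 -0.0896  0.1029]
top jar2_c 0.68 [0.6051 0.1897 0.102 ]
top jar3_c 0.61 [0.6307 0.0046 0.1015]
top cup_handle 0.27 [0.3863 0.5251 0.0009]
top hook 0.8 [ 0.5649 -0.2868 -0.0019]
top hook_tip 0.56 [ 0.5275 -0.2609  0.2199]
scene jar1_c 0.95 [ 0.6389 -0.0973  0.097 ]
scene jar2_c 0.82 [0.607  0.1909 0.102 ]
scene jar3_c 0.94 [0.6307 0.0004 0.1076]
scene jar3_c 0.68 [0.3844 0.5207 0.0009]
scene cup_c 0.65 [0.4467 0.0161 0.0418]
scene hook 0.87 [ 0.5676 -0.2896 -0.0007]
scene hook_tip 0.62 [ 0.5245 -0.2566  0.2257]
scene hook_tip 0.34 [ 0.5637 -0.2874 -0.0008]
wrist jar2_c 0.62 [0.6043 0.188  0.1017]
wrist jar3_c 0.91 [0.6306 0.0022 0.1055]
wrist cup_c 0.71 [0.4521 0.0211 0.036 ]
wrist cup_handle 0.74 [0.4076 0.0484 0.0344]
```

View pics/s5.png

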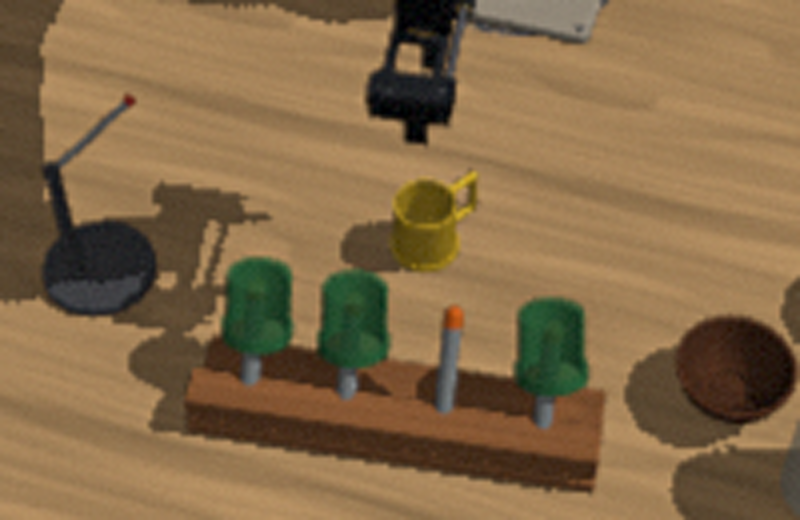

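View pics/wrist5.png

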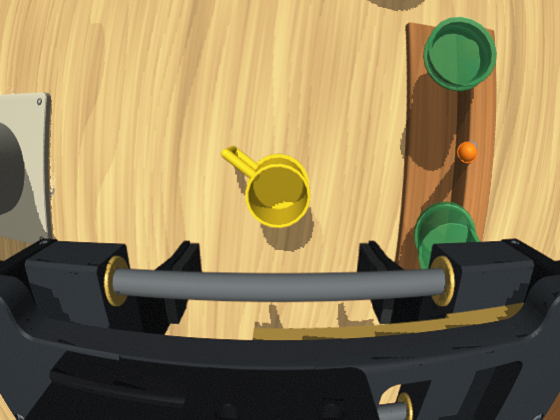

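All three jars hang on pegs 1, 2 and 4, at crop pixels (258,305), (355,318) and (552,345). The wrist view shows the cup at (278,190) with its handle pointing up-left to (230,152). I'll pin down the hook and handle yaw from pixels.

```bash
python3 - <<'E'
from h import *
m=r.camera_model("top");T=np.array(m["T"])
def ray(u,v,z):
    d=T[:3,:3]@np.array([(u-m["cx"])/m["fx"],-(v-m["cy"])/m["fy"],-1]);return T[:3,3]+d*(z-T[2,3])/d[2]
c=lambda u,v,z:ray(180+u/3.6,150+v/3.6,z)
t,p,b=c(640,204,.22),c(684,128,.187),c(641,178,.01)
print(t,p,b,np.degrees(np.arctan2(*(t-p)[[1,0]])),np.linalg.norm((t-p)[:2]))
print("tip->base centre",np.degrees(np.arctan2(*(t-b)[[1,0]])),np.linalg.norm((t-b)[:2]))
im=cv2.imread("pics/top0.png");hsv=cv2.cvtColor(im,cv2.COLOR_BGR2HSV)
# wrist: yellow handle yaw by fisheye rays
m=r.camera_model("wrist");T=np.array(m["T"])
def fr(u,v,z):
    a=np.array([(u-m["cx"])/m["fx"],(v-m["cy"])/m["fy"]]);th=np.linalg.norm(a);k=a/th*np.sin(th)
    d=T[:3,:3]@np.array([k[0],-k[1],-np.cos(th)]);return T[:3,3]+d*(z-T[2,3])/d[2]
e=fr(230,152,.062);k=fr(278,194,.072);print(e,k,np.degrees(np.arctan2(*(e-k)[[1,0]])))
E
```

```text
[ 0.5228 -0.2583  0.22  ] [ 0.6053 -0.3135  0.187 ] [ 0.5815 -0.2992  0.01  ] 146.24925914874004 0.09922922691229143
tip->base centre 145.1511173906057 0.07155172829921018
[0.396  0.0573 0.062 ] [0.4495 0.0224 0.072 ] 146.95092466001634
```

arm_command --xyz '[[-0.001,0.001,0],[-0.001,0.001,-0.01],[-0.001,0.001,-0.02],[-0.001,0.001,-0.03],[-0.001,0.001,-0.045],[-0.001,0.001,-0.06],[-0.001,0.001,-0.08],[-0.001,0.001,-0.1],[-0.001,0.001,-0.12],[-0.001,0.001,-0.14],[-0.001,0.001,-0.16],[-0.001,0.001,-0.18],[-0.001,0.001,-0.193],[-0.001,0.001,-0.199],[-0.001,0.001,-0.199],[-0.001,0.001,-0.199]]' --rot '[[0,0,0.11],[0,0,0.22],[0,0,0.33],[0,0,0.44],[0,0,0.55],[0,0,0.66],[0,0,0.77],[0,0,0.88],[0,0,0.9],[0,0,0.9],[0,0,0.9],[0,0,0.9],[0,0,0.9],[0,0,0.9],[0,0,0.9],[0,0,0.9]]'

```text
time: 29.17
ee_pos: [0.4511, 0.0197, 0.0287]
eef_rot: [0.267, 0.964, -0.0, -0.001]
ft_force: [-0.4, 0.7, 0.5]
width: 0.0869
grip_force: 0.0
```

arm_command --xyz '[[0,0,0],[0,0,0],[0,0,0],[0,0,0],[0,0,0],[0,0,0],[0,0,0],[0,0,0],[0,0,0],[0,0,0]]' --rot '[[0,0,0],[0,0,0],[0,0,0],[0,0,0],[0,0,0],[0,0,0],[0,0,0],[0,0,0],[0,0,0],[0,0,0]]' --grip 0.5 --squeeze 15

```text
time: 30.0
ee_pos: [0.451, 0.02, 0.0286]
eef_rot: [0.267, 0.964, 0.0, -0.002]
ft_force: [-2.5, 0.3, 6.7]
width: 0.0642
grip_force: 15.0
```

arm_command --xyz '[[0,0,0.03],[0,0,0.065],[0,0,0.1],[0,0,0.13],[0,-0.01,0.16],[0,-0.025,0.185],[-0.005,-0.04,0.185],[-0.01,-0.055,0.185],[-0.015,-0.07,0.185],[-0.02,-0.085,0.185],[-0.02,-0.1,0.185],[-0.02,-0.115,0.185],[-0.02,-0.13,0.185],[-0.02,-0.14,0.185],[-0.02,-0.15,0.185],[-0.02,-0.15,0.185],[-0.02,-0.15,0.185],[-0.02,-0.15,0.185],[-0.02,-0.15,0.185]]' --rot '[[0,0,0],[0,0,0],[0,0,-0.1],[0,0,-0.22],[0,0,-0.34],[0,0,-0.46],[0,0,-0.58],[0,0,-0.7],[0,0,-0.82],[0,0,-0.94],[0,0,-1.06],[0,0,-1.18],[0,0,-1.3],[0,0,-1.42],[0,0,-1.54],[0,0,-1.623],[0,0,-1.623],[0,0,-1.623],[0,0,-1.623]]'

```text
time: 31.58
ee_pos: [0.4307, -0.1299, 0.2132]
eef_rot: [0.882, 0.471, 0.001, -0.001]
ft_force: [-0.2, 0.6, -1.2]
width: 0.064
grip_force: 15.0
```

```bash
python3 - <<'E'
from h import *
s=r.read_state();print(s["time"],s["ee_pos"],s["joint_positions"],s["width"])
q=R.from_quat(s["eef_rot"]).as_matrix();print("z",q[:,2],"y",q[:,1])
for c in("top","scene","wrist"):
    T=shot(c); spot(["cup_c","cup_handle","hook_tip"],c,T)
E
```

```text
31.5833 [ 0.4307 -0.1299  0.2132] [-0.8332 -0.1798  0.9528  1.9496  0.1486  1.2996 -0.5176] 0.06401727969146304
z [ 0.0006  0.0031 -1.    ] y [ 0.8313 -0.5559 -0.0013]
top cup_c 0.63 [ 0.4315 -0.1282  0.2197]
top cup_handle 0.63 [ 0.4583 -0.0889  0.2198]
top hook_tip 0.91 [ 0.5263 -0.2599  0.2187]
scene cup_c 0.75 [ 0.4336 -0.1274  0.2268]
scene cup_handle 0.61 [ 0.4552 -0.0963  0.2232]
scene hook_tip 0.62 [ 0.5235 -0.2592  0.2227]
scene hook_tip 0.38 [0.6131 0.4655 0.0022]
wrist cup_c 0.89 [ 0.4323 -0.1249  0.221 ]
wrist cup_handle 0.96 [ 0.4573 -0.0916  0.2221]
```

arm_command --xyz '[[-0.01,-0.03,0],[-0.02,-0.06,0],[-0.025,-0.09,0],[-0.025,-0.12,0],[-0.01,-0.14,0],[0.01,-0.142,0],[0.026,-0.142,0],[0.026,-0.142,0],[0.026,-0.142,0],[0.026,-0.142,0]]' --rot '[[0,0,0],[0,0,0],[0,0,0],[0,0,0],[0,0,0],[0,0,0],[0,0,0],[0,0,0],[0,0,0],[0,0,0]]'

```text
time: 33.02
ee_pos: [0.4561, -0.2727, 0.213]
eef_rot: [0.883, 0.469, 0.0, -0.001]
ft_force: [-0.2, -0.3, -1.1]
width: 0.0641
grip_force: 15.0
```

```bash
python3 - <<'E'
from h import *
s=r.read_state();print(s["time"],s["ee_pos"],s["ft_force"])
for c in("top","scene"):
    T=shot(c,c+"6"); spot(["cup_handle","hook_tip"],c,T)
a=cv2.imread("pics/scene6.png")[140:260,150:300];a=cv2.resize(a,None,fx=4,fy=4,interpolation=cv2.INTER_CUBIC)
cv2.imwrite("pics/s6.png",a)
E
```

```text
33.0167 [ 0.4561 -0.2727  0.213 ] [-0.1778 -0.3388 -1.0587]
top cup_handle 0.58 [ 0.4841 -0.2314  0.2213]
top hook_tip 0.76 [ 0.5242 -0.2613  0.2234]
scene cup_handle 0.77 [ 0.4834 -0.2373  0.2217]
scene hook_tip 0.95 [ 0.5238 -0.2578  0.2245]
```

View pics/s6.png

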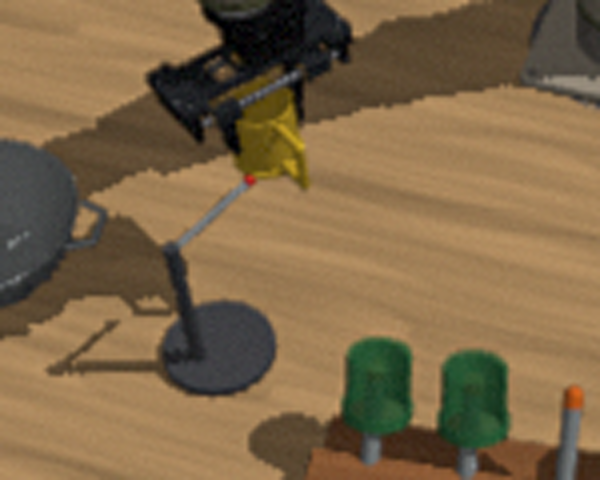

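The handle opening lies about 49 mm in front of the red tip (crop pixel (250,180)) and in line with the prong. I'll slide it on slowly.

arm_command --xyz '[[0.01,-0.0067,0],[0.02,-0.0134,0],[0.03,-0.02,0],[0.038,-0.0255,0.0],[0.045,-0.03,-0.001],[0.052,-0.035,-0.004],[0.059,-0.04,-0.008],[0.066,-0.0445,-0.011],[0.0746,-0.0503,-0.0147],[0.0746,-0.0503,-0.0147],[0.0746,-0.0503,-0.0147]]' --rot '[[0,0,0],[0,0,0],[0,0,0],[0,0,0],[0,0,0],[0,0,0],[0,0,0],[0,0,0],[0,0,0],[0,0,0],[0,0,0]]'

```text
time: 34.23
ee_pos: [0.5314, -0.3224, 0.1987]
eef_rot: [0.883, 0.47, 0.001, -0.001]
ft_force: [-0.4, -0.6, -0.7]
width: 0.0644
grip_force: 15.0
```

```bash
python3 - <<'E'
from h import *
s=r.read_state();print(s["time"],s["ee_pos"],s["ft_force"])
for c in("top","scene"):
    T=shot(c,c+"7"); spot(["cup_handle","hook_tip"],c,T)
a=cv2.imread("pics/scene7.png")[140:240,160:260];b=cv2.imread("pics/top7.png")[150:250,310:410]
f=lambda a:cv2.resize(a,(400,400),interpolation=cv2.INTER_CUBIC)
cv2.imwrite("pics/s7.png",np.hstack([f(a),f(b)]))
E
```

```text
34.2333 [ 0.5314 -0.3224  0.1987] [-0.401  -0.5982 -0.6548]
top cup_handle 0.61 [ 0.561  -0.2828  0.2065]
top hook_tip 0.94 [ 0.5275 -0.2612  0.2174]
scene cup_handle 0.66 [ 0.5561 -0.289   0.2108]
scene hook_tip 0.97 [ 0.5229 -0.2569  0.2204]
```

View pics/s7.png

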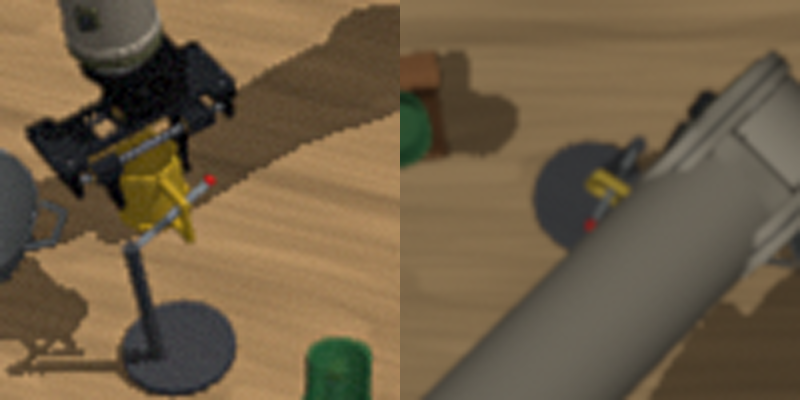

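The prong passes through the handle loop, with the red tip showing beyond it at (210,180). I'll lower until the handle rests.

arm_command --xyz '[[0,0,-0.003],[0,0,-0.006],[0,0,-0.009],[0,0,-0.011],[0,0,-0.013],[0,0,-0.013]]' --rot '[[0,0,0],[0,0,0],[0,0,0],[0,0,0],[0,0,0],[0,0,0]]'

```text
time: 35.03
ee_pos: [0.5312, -0.3223, 0.185]
eef_rot: [0.883, 0.47, 0.001, -0.001]
ft_force: [0.0, -0.4, -0.7]
width: 0.0642
grip_force: 15.0
```

arm_command --xyz '[[0,0,-0.001],[0,0,-0.002],[0,0,-0.002]]' --rot '[[0,0,0],[0,0,0],[0,0,0]]'

```text
time: 35.28
ee_pos: [0.5314, -0.3224, 0.1834]
eef_rot: [0.883, 0.47, 0.001, -0.001]
ft_force: [0.9, -0.3, -0.9]
width: 0.064
grip_force: 15.0
```

arm_command --xyz '[[0,0,-0.001],[0,0,-0.002],[0,0,-0.003],[0,0,-0.003]]' --rot '[[0,0,0],[0,0,0],[0,0,0],[0,0,0]]'

```text
time: 35.62
ee_pos: [0.5315, -0.3225, 0.1807]
eef_rot: [0.883, 0.47, 0.001, -0.001]
ft_force: [-0.5, 0.4, 2.2]
width: 0.064
grip_force: 15.0
```

Contact. I'll release, wait for the swing, then go straight up.

arm_command --xyz '[[0,0,0],[0,0,0],[0,0,0],[0,0,0],[0,0,0],[0,0,0],[0,0,0],[0,0,0],[0,0,0],[0,0,0],[0,0,0],[0,0,0]]' --rot '[[0,0,0],[0,0,0],[0,0,0],[0,0,0],[0,0,0],[0,0,0],[0,0,0],[0,0,0],[0,0,0],[0,0,0],[0,0,0],[0,0,0]]' --grip 1

```text
time: 36.62
ee_pos: [0.5314, -0.3224, 0.1806]
eef_rot: [0.883, 0.47, 0.001, -0.001]
ft_force: [0.7, -0.0, 0.6]
width: 0.0871
grip_force: 0.0
```

arm_command --xyz '[[0,0,0.01],[0,0,0.025],[0,0,0.045],[0,0,0.065],[0,0,0.085],[0,0,0.105],[0,0,0.125],[-0.02,0,0.145],[-0.05,0.02,0.15],[-0.08,0.05,0.15],[-0.11,0.08,0.15],[-0.14,0.11,0.15],[-0.14,0.14,0.15],[-0.14,0.17,0.15],[-0.14,0.2,0.15],[-0.14,0.23,0.15],[-0.14,0.26,0.15],[-0.14,0.26,0.15],[-0.14,0.26,0.15],[-0.14,0.26,0.15]]' --rot '[[0,0,0],[0,0,0],[0,0,0],[0,0,0],[0,0,0],[0,0,0],[0,0,0],[0,0,0],[0,0,0],[0,0,0],[0,0,0],[0,0,0],[0,0,0],[0,0,0],[0,0,0],[0,0,0],[0,0,0],[0,0,0],[0,0,0],[0,0,0]]'

```text
time: 38.28
ee_pos: [0.3914, -0.0629, 0.331]
eef_rot: [0.883, 0.47, 0.001, -0.001]
ft_force: [-0.5, -0.8, 0.5]
width: 0.0867
grip_force: 0.0
```

```bash
python3 - <<'E'
from h import *
s=r.read_state();print(s["time"],s["ee_pos"],s["ft_force"],s["width"])
for c in("top","scene"):
    T=shot(c,c+"8"); spot(["cup_c","cup_handle","hook_tip","jar1_c","jar2_c","jar3_c"],c,T)
a=cv2.imread("pics/scene8.png")[140:290,160:360]
cv2.imwrite("pics/s8.png",cv2.resize(a,None,fx=4,fy=4,interpolation=cv2.INTER_CUBIC))
E
```

```text
38.2833 [ 0.3914 -0.0629  0.331 ] [-0.4962 -0.7806  0.4852] 0.08666608066845476
top cup_c 0.66 [ 0.5637 -0.3039  0.1391]
top cup_c 0.48 [ 0.6162  0.4732 -0.0024]
top cup_handle 0.63 [ 0.5751 -0.2798  0.1822]
top hook_tip 0.78 [ 0.5266 -0.2611  0.2209]
top jar1_c 0.59 [ 0.6419 -0.0903  0.1069]
top jar2_c 0.87 [0.6022 0.1913 0.1009]
top jar3_c 0.85 [0.6299 0.0047 0.1017]
scene cup_c 0.82 [ 0.5632 -0.3027  0.1446]
scene cup_handle 0.75 [ 0.5766 -0.2876  0.1863]
scene hook_tip 0.61 [ 0.5253 -0.2587  0.2213]
scene jar1_c 0.73 [ 0.6421 -0.097   0.1038]
scene jar2_c 0.72 [0.6045 0.1899 0.1018]
scene jar2_c 0.27 [ 0.5637 -0.3044  0.1459]
scene jar3_c 0.61 [0.631  0.0014 0.1039]
```

View pics/s8.png

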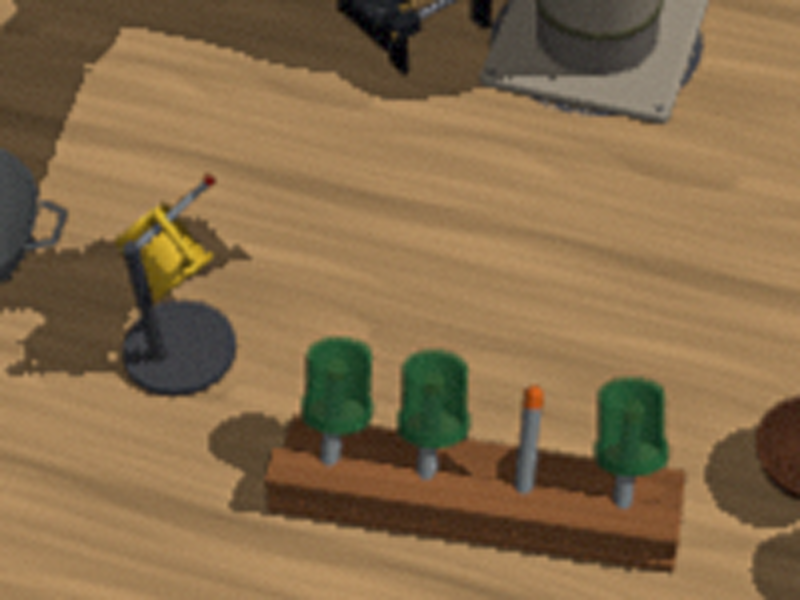

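The cup hangs on the prong, tip visible at (208,182), and the three jars are still on their pegs. I'll let things settle, check that no fourth jar was hidden under the arm, and hand in.

arm_command --xyz '[[0,0,0],[0,0,0],[0,0,0],[0,0,0],[0,0,0],[0,0,0],[0,0,0],[0,0,0],[0,0,0],[0,0,0],[0,0,0],[0,0,0],[0,0,0],[0,0,0],[0,0,0],[0,0,0],[0,0,0],[0,0,0],[0,0,0],[0,0,0]]' --rot '[[0,0,0],[0,0,0],[0,0,0],[0,0,0],[0,0,0],[0,0,0],[0,0,0],[0,0,0],[0,0,0],[0,0,0],[0,0,0],[0,0,0],[0,0,0],[0,0,0],[0,0,0],[0,0,0],[0,0,0],[0,0,0],[0,0,0],[0,0,0]]'

```text
time: 40.65
ee_pos: [0.3915, -0.0624, 0.3306]
eef_rot: [0.883, 0.47, 0.001, -0.001]
ft_force: [-0.2, -0.1, -0.3]
width: 0.0869
grip_force: 0.0
```

```bash
python3 - <<'E'
from h import *
for c in("top","scene"):
    T=shot(c,c+"9"); spot(["cup_c","jar1_c","jar2_c","jar3_c","jar4_c"],c,T)
for n in ("top0","top9","scene0","scene9"):
    h=cv2.cvtColor(cv2.imread(f"pics/{n}.png"),cv2.COLOR_BGR2HSV)
    k,_,st,ce=cv2.connectedComponentsWithStats(cv2.inRange(h,(55,90,40),(80,255,255)))
    print(n,[(int(a),c.round()) for a,c in zip(st[1:,4],ce[1:]) if 30<a<2000])
E
```

```text
top cup_c 0.97 [ 0.5623 -0.3047  0.1384]
top jar1_c 0.8 [ 0.6432 -0.0889  0.1047]
top jar2_c 0.57 [0.6047 0.1894 0.1044]
top jar3_c 0.73 [0.6304 0.003  0.1038]
top jar3_c 0.69 [0.6031 0.1922 0.1029]
scene cup_c 0.67 [ 0.5633 -0.3044  0.1441]
scene cup_c 0.46 [ 0.5522 -0.5834 -0.0004]
scene jar1_c 0.8 [ 0.64   -0.0978  0.1038]
scene jar2_c 0.63 [0.6031 0.1906 0.104 ]
scene jar3_c 0.96 [ 0.6281 -0.0004  0.104 ]
scene jar3_c 0.41 [ 0.5634 -0.3035  0.1439]
top0 [(213, array([254., 233.])), (236, array([355., 253.])), (228, array([219., 254.]))]
top9 [(250, array([308., 182.])), (252, array([285., 185.])), (245, array([237., 192.]))]
scene0 [(438, array([430., 121.])), (59, array([484., 125.])), (259, array([229., 186.])), (287, array([350., 216.])), (297, array([312., 223.]))]
scene9 [(103, array([480., 124.])), (332, array([244., 236.])), (339, array([268., 240.])), (357, array([318., 247.]))]
```

```bash
python3 -c "
from bench import r
print(r.close_job())"
```

```text
the job is handed in; nothing more can be done
None
```

The three green jars hang on pegs 1, 2 and 4, the measuring cup hangs by its handle on the prong, everything is released, and the job is handed in after about 41 s.

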